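# Load the bench vial reader and start it

### The arm

A 6-joint arm with a two-finger parallel gripper is mounted at the origin on a cart in front of the work surface, level with it; the furniture and walls round the work are solid. World frame = base frame: x ahead of the robot, y to its left, z up, the work surface at z = 0. Lengths are in m, angles in degrees, forces in N, time in s.
With the tool pointing down it reaches from about 0.4 to 0.825 m from the base axis. Payload 7 kg.
Tool frame: the origin (TCP) lies at the very end of the fingers, on their centre line; the grasp point (between the pads) lies 19 mm behind it (ctrl.tcp_to_grasp is the distance from the TCP to the grasp point, in m); z points along the fingers, y is the direction in which the jaws open and shut (so a half turn about z gives the same grasp; the last joint's range is limited). The gripper opens to 88 mm and grips with 3 to 60 N. Pads are 19 mm wide; open, the fingers measure 130 mm over their backs; the gripper's body (78 mm by 193 mm) begins 47 mm behind the grasp point.
Start: joints at [87.038, 20.546, 0.682, 0, -70.136, -16.507], TCP at [0.225, 0.636, 0.227] pointing down, gripper open.
Joint ranges: [-176.03, 176.03], [-82.01, 121.73], [-58.28, 71.71], [-173.87, 95.51], [-174.79, -0.11], [-173.66, 173.66]. Speed limits (degrees/s): [136.94, 136.94, 172.46, 180, 180, 180].

### API

Orientations are given as [roll, pitch, yaw] about the fixed x, y, z axes, in that order (R = Rz(yaw) Ry(pitch) Rx(roll)).
In Python, from plant import ctrl gives the robot as it stands.
- The arm moves only by the tool jog_arm, never from a script. Its argument "commands" is a list of rows, each an object of numbers: "x", "y", "z": the shift along the tool's x, y, z in cm; "roll": the turn about the tool's z in rad. In form: [{"x": .., "y": .., "z": .., "roll": ..}, ...]. A call has 1 to 12 rows; each row shifts and turns the commanded pose from where the row before left it, along the tool's axes as they then stand; what a row does not reach is not made up. A row lasts 1/10 s, in which the tool goes at most 50 mm and 8.59 degrees, less where a joint would pass 70% of its speed; a pose out of reach is approached as far as the arm can. A call is refused whole if a number of a shift passes 5 or a number of a turn 0.15, either way. A call with a gripper value outside its range is refused whole. "gripper" is the finger opening in cm, from 0 to 8.76, set as the call begins (left out, the last holds). The fingers move at their own pace and stop on an object; the grip force is fixed at half the most. Time passes only in rows, so rows that do not move let the fingers close. It gives the time, the measured TCP pose, the force and the opening at its end, in the units of the state.
- ctrl.get_obs(): the state, without advancing time (a new reading comes with each control period).
- ctrl.snapshot(name): name is "scene" or "side" or "wrist"; returns a dict with "image" (480x640x3 uint8, red, green, blue), "mtx" (3x3 intrinsics, pixels), "position" and "orientation" of the camera in the world; the wrist camera has in their place "hand_eye" (4x4, takes a point from camera to tool coordinates, whose origin is the TCP and whose axes are the flange's). Camera axes: x right, y up, looking along -z (the intrinsics and any distortion apply to the point x, -y, -z); pixel columns grow to the right and rows downward; lengths in m; the calibration is good to about 2 mm. A picture is of the moment at which its call begins: read the wrist's pose just before it. There is no depth.
- ctrl.close_job(): hands the job in, once; it reports no verdict.
Trained networks look in the newest picture that a camera, given by its name, has taken for a name from the list of things; names that differ only in an ending like _2 or _b are one class to them, and where a whole thing is asked for, a point or a joint stands for the part that bears it (a point fixed in the world has none). Each returns a list of dicts, best first, with "confidence" (0 to 1); they miss things now and then, are a little off and sometimes report something else, mostly with a low value. They report only what shows in the picture. A call takes as long as a camera call. They do not tell look-alikes from the thing itself.
- ctrl.search_frame(camera, query): "position" ([column, row] as shares, 0 to 1, of the picture: columns of its width, rows of its height, amid what is visible of it).
- ctrl.regions_of(camera, query): "mask" (480x640 bool, what is visible of it) and "position" ([column, row] as shares, 0 to 1, of the picture: columns of its width, rows of its height, amid what is visible of it).
The state is a dict: "clock": time; "joint_pos": joint angles; "qvel": joint speeds; "tau": joint torques, N m; "tool_pos": TCP position; "orientation": TCP orientation; "force": force on the tool from outside, world axes, zero at the start; "moment": the same for the moment, N m; "opening": finger opening in m.
Only numpy, scipy, OpenCV 4.12 (cv2) and the standard library are available. Lean on these libraries where they do the work, as an engineer would, in place of code of your own. Each camera call takes 0.05 s, during which the arm holds its last target.

### The job

Load the vial reader: with your fingertips push the upright plate at the front of its sprung tray until the tray is past its stop pin, then let go so that the tray springs back and stays latched against the pin. Once it is latched, press the green start key on top of the reader and let it come back up. Only push and press: leave the vial block sitting in its seat on the tray, do not lift or carry anything, not even the stop pin's knob, and do not disturb the beaker, timer and roll of tape beside the reader.

Things in the scene. Friction and masses are not known exactly. Their poses are not given: they have to be found in the camera images.
- reader: White and grey bench vial reader, fixed: a hood 168 mm wide (y), 86 mm deep (x), 80 mm high, open at the front, on a base plate 10 mm high that reaches 75 mm out in front of the hood. Origin at bench height under the middle of the hood's front face; x points level into the hood (away from the robot, yaw within 0.28 rad of the robot's x), y to its left, z up.
- tray (a joint): Travel of the aluminium tray into the hood along the reader's +x, m: 0 = out (at the start), 0.072 = inner end stop. A spring drives it out: 4 N at 0, 9 N at 0.050, 11 N at 0.072, plus 25 N per m/s damping and 1 to 3 N from the pin at 0.03 to 0.05. Pushed beyond 0.054 the pin drops behind its steel catch; let go, it returns to 0.050 and stays latched. Let go before 0.050 it returns to 0.
- tray_push (a point): Middle of the front face of the upright finger plate at the tray's front (black rubber pad on aluminium), 37 mm above the bench; plate 64 mm wide, from 13 to 60 mm above the bench, facing the reader's -x, 92 mm in front of the hood when the tray is out. Moves with the tray; to be pushed along the reader's +x. Axes as the reader's.
- tray_seat (a point): Centre of the seat on the tray's deck on which the vial block sits, 17 mm above the bench, between blue rims 8 mm high; moves with the tray. Axes as the reader's.
- stop_pin (a joint): Lift of the sprung upright stop pin (black knurled knob in an aluminium bracket at the left of the tray, just in front of the hood, knob top 74 mm above the bench), m: 0 = down, about 0.008 while the tray's catch passes under it. It works by itself and need not be touched.
- start_key (a joint): Travel of the green start key in m: 0 = up, 0.006 = fully down; its spring takes 1.5 N at first and 5 N fully down. 0.004 or more counts as pressed.
- start_key_top (a point): Centre of the top face of the round green start key (26 mm across, in a grey collar 42 mm across) on the hood's roof, 102 mm above the bench when up, 50 mm behind the hood's front face and 50 mm to the right of its middle. It is pressed straight down.
- vial_block: Aluminium block with capped 2 ml vials, 48 x 112 x 38 mm with the vials, loose in the seat of the tray, its long side across the tray; rides with it. Origin at the centre of its underside, z up.
- timer: White bench timer, 31 x 64 x 58 mm, standing beside the reader; origin under its centre.
- beaker: Clear 50 ml beaker, 46 mm across and 60 mm high, beside the reader; origin under its centre.
- tape_2: Roll of black tape lying flat, 64 mm across and 19 mm high, beside the reader; origin under its centre.
Not all that is in view belongs to the job. Leave any orange look-alike of the beaker alone.

How it is judged:
By the outcome, as a careful person would: the job done as asked, in the order asked, and still so for the second after the job is handed in, with the robot touching nothing.
It also fails if it takes over 38 s, if anything falls off the work surface, if the arm or the gripper's body presses on something with over 40 N, if the wrist force passes 120 N, or if a joint passes its speed limit or range.

## Working session

There is one attempt and no reset: what is moved stays moved. The work goes in short steps, Python scripts to look and compute and a tool call to move; the robot and the scene stay as the last step left them, time stands still between calls to the robot, and variables do not carry over. Pictures are saved under pics/ and viewed, and the job is handed in when it is done.

Besides the shell and the picture viewer there is one more tool, called after ">>>" as name(argument=value, ...), one argument or row to a line, values as JSON. jog_arm: Moves the arm, as the interface text tells. Its arguments: {"type":"object","properties":{"commands":{"type":"array"},"gripper":{"type":"number"}},"required":["commands"]}

```bash
mkdir -p pics; ls; cat > h.py <<'E'
import numpy as np,cv2
from plant import ctrl
from scipy.spatial.transform import Rotation as R
def snap(n,f):
    s=ctrl.snapshot(n); cv2.imwrite('pics/'+f+'.png',s['image'][:,:,::-1]); return s
E
python3 - <<'E'
from h import *
print(ctrl.get_obs())
for n in('scene','side'):
    s=snap(n,n+'0'); print(n,{k:v for k,v in s.items() if k!='image'})
    for q in['reader','tray_push','tray_seat','start_key_top','start_key','stop_pin','vial_block','timer','beaker','tape_2']:
        print(q,[(np.round(np.array(d['position'])*[640,480],1).tolist(),round(d['confidence'],2)) for d in ctrl.search_frame(n,q)][:3])
print(ctrl.get_obs()['clock'])
E
```

```text
pics
{'clock': 0.0, 'joint_pos': array([ 8.70384345e+01,  2.05931428e+01,  6.33359544e-01, -2.01915827e-02,
       -7.01381061e+01, -1.65056670e+01]), 'qvel': array([-0.03318764, -0.04863669, -0.01352158, -0.00978003, -0.0331347 ,
        0.04047799]), 'tau': array([ 7.02877533e-04, -5.82715344e+01,  2.93062645e+01,  6.99704692e+00,
        6.97860582e-03, -1.33429407e-04]), 'tool_pos': array([0.22483032, 0.63591751, 0.22560007]), 'orientation': array([ 1.79900751e+02, -9.61503045e-03, -1.94741007e+01]), 'force': array([ 0.05426102,  0.26157795, -0.28343448]), 'moment': array([ 0.01412386, -0.01650057, -0.02351103]), 'opening': 0.08770499537551907}
scene {'mtx': array([[490.12222686,   0.        , 319.09388619],
       [  0.        , 490.12222686, 243.2934781 ],
       [  0.        ,   0.        ,   1.        ]]), 'position': array([-0.00049275,  0.44238662,  0.44298702]), 'orientation': array([  65.3122086 ,    1.55730145, -127.2796341 ])}
reader [([354.0, 256.3], 0.79)]
tray_push [([398.9, 278.6], 0.66), ([362.5, 213.9], 0.32)]
tray_seat [([395.4, 279.0], 0.92)]
start_key_top [([36
[... 219 characters left out ...]
 [([428.1, 249.4], 0.89)]
side {'mtx': array([[513.43140582,   0.        , 321.38642689],
       [  0.        , 513.43140582, 235.58768076],
       [  0.        ,   0.        ,   1.        ]]), 'position': array([-0.13277971,  0.01651422,  0.60458557]), 'orientation': array([ 5.66976974e+01, -6.31572385e-02, -9.42827379e+01])}
reader []
tray_push [([379.7, 301.3], 0.73)]
tray_seat [([378.8, 299.8], 0.57)]
start_key_top [([377.6, 224.5], 0.63)]
start_key []
stop_pin [([330.1, 269.5], 0.49)]
vial_block [([366.6, 282.7], 0.78)]
timer [([424.1, 249.8], 0.89)]
beaker [([237.3, 273.4], 0.9), ([281.4, 269.7], 0.63), ([374.6, 298.3], 0.45)]
tape_2 [([445.3, 283.8], 0.82), ([378.7, 301.2], 0.51)]
1.1
```

```bash
python3 - <<'E'
import cv2
a=cv2.imread('pics/scene0.png');b=cv2.imread('pics/side0.png')
cv2.imwrite('pics/sc_crop.png',cv2.resize(a[170:350,210:470],None,fx=3,fy=3,interpolation=cv2.INTER_CUBIC))
cv2.imwrite('pics/si_crop.png',cv2.resize(b[190:350,210:470],None,fx=3,fy=3,interpolation=cv2.INTER_CUBIC))
E
```

```text
(no output)
```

View pics/sc_crop.png

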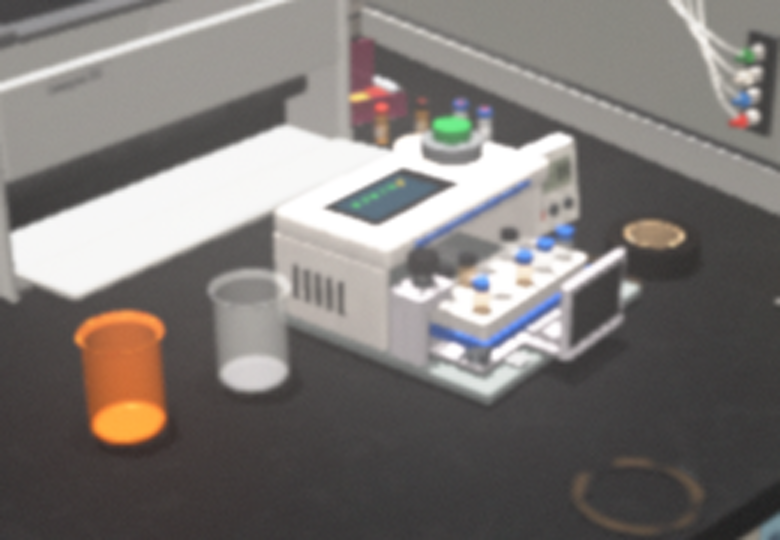

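View pics/si_crop.png

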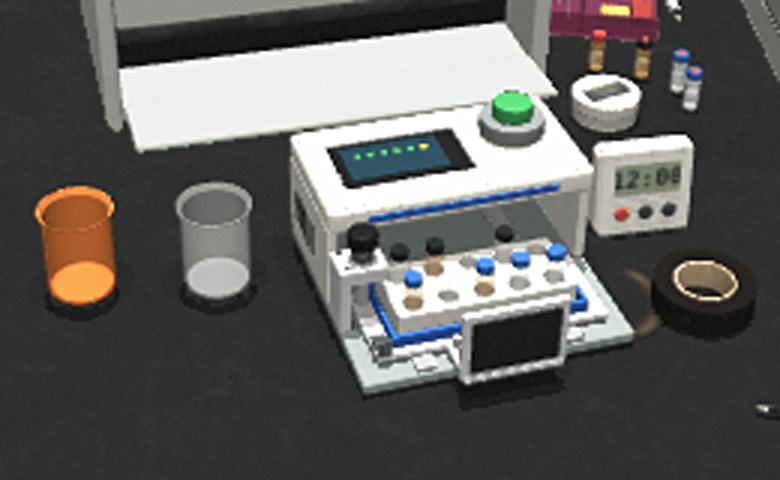

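View pics/scene0.png

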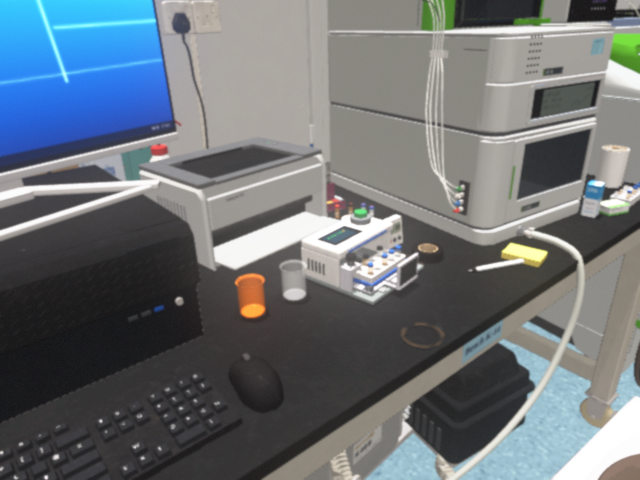

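```bash
cat > fit.py <<'E'
from h import *
from scipy.optimize import least_squares
K={'scene':(np.array([[490.122,0,319.094],[0,490.122,243.293],[0,0,1]]),np.array([-0.00049275,0.44238662,0.44298702]),[65.3122086,1.55730145,-127.2796341]),
'side':(np.array([[513.4314,0,321.386],[0,513.4314,235.588],[0,0,1]]),np.array([-0.13277971,0.01651422,0.60458557]),[56.6976974,-0.0631572385,-94.2827379])}
def proj(c,P):
    M,p,o=K[c]; q=R.from_euler('xyz',o,degrees=True).inv().apply(np.atleast_2d(P)-p)
    q=q*[1,-1,-1]; u=q@M.T; return u[:,:2]/u[:,2:]
def w(P,v): return R.from_euler('z',v[2]).apply(np.atleast_2d(P))+[v[0],v[1],0]
obs=[('side',(.05,-.05,.102),(513,103)),('side',(-.092,.032,.013),(465,382)),('side',(-.092,-.032,.013),(568,368)),('side',(-.092,.032,.06),(460,312)),('side',(-.092,-.032,.06),(567,300)),
('side',(0,-.084,.08),(592,184)),('side',(0,.084,.08),(330,228)),('side',(-.075,.084,.0),(362,393)),
('scene',(.05,-.05,.102),(452,125)),('scene',(-.092,-.032,.06),(624,252)),('scene',(-.092,.032,.013),(563,360)),('scene',(0,.084,.08),(388,262)),('scene',(-.075,.084,0),(490,402))]
off={'side':(210,190),'scene':(210,170)}
def px(c,p): return np.array(p)/3+off[c]
if __name__=='__main__':
    f=lambda v:np.concatenate([(proj(c,w(P,v))[0]-px(c,p)) for c,P,p in obs])
    r=least_squares(f,[.6,0,0],loss='soft_l1'); print(r.x,np.degrees(r.x[2]))
    for (c,P,p),e in zip(obs,f(r.x).reshape(-1,2)): print(c,P,e.round(1))
    v=r.x
    for n,P in dict(push=(-.092,0,.037),key=(.05,-.05,.102),pin=(-.02,.06,.074)).items(): print(n,w(P,v).round(4))
E
python3 fit.py
```

```text
[ 0.6039372  -0.11506099  0.20456841] 11.720906236232967
side (0.05, -0.05, 0.102) [-0.2 -0.9]
side (-0.092, 0.032, 0.013) [-2.   0.8]
side (-0.092, -0.032, 0.013) [-1.2 -1.6]
side (-0.092, 0.032, 0.06) [1.  2.6]
side (-0.092, -0.032, 0.06) [ 1.5 -0.2]
side (0, -0.084, 0.08) [ 0.4 -6.3]
side (0, 0.084, 0.08) [-1.6 -6. ]
side (-0.075, 0.084, 0.0) [-0.2  2. ]
scene (0.05, -0.05, 0.102) [ 0.6 -1.1]
scene (-0.092, -0.032, 0.06) [ 1.6 -1.2]
scene (-0.092, 0.032, 0.013) [1.2 0.2]
scene (0, 0.084, 0.08) [-1.4 -6. ]
scene (-0.075, 0.084, 0) [-0.2  1.9]
push [[ 0.5139 -0.1338  0.037 ]]
key [[ 0.6631 -0.1539  0.102 ]]
pin [[ 0.5722 -0.0604  0.074 ]]
```

```bash
python3 - <<'E'
from fit import *
def gp(c,p,z=0):
    M,o,r=K[c]; d=np.linalg.inv(M)@[*p,1]; d=R.from_euler('xyz',r,degrees=True).apply(d*[1,-1,-1]); return (o+d*(z-o[2])/d[2]).round(3)
for n,p in dict(pc=(203,348),pcl=(5,425),mouse=(255,383),printer=(213,265),tray=(235,262),beaker=(294,296),orange=(252,312),ring=(422,335),hplc=(480,238)).items(): print(n,gp('scene',p))
obs[:]=[o for o in obs if o[1][2]!=.08]
f=lambda v:np.concatenate([(proj(c,w(P,v))[0]-px(c,p)) for c,P,p in obs])
r=least_squares(f,[.6,0,0]); print(r.x,f(r.x).reshape(-1,2).round(1))
print(w((-.092,0,.037),r.x),w((.05,-.05,.102),r.x))
E
```

```text
pc [0.589 0.227 0.   ]
pcl [0.601 0.484 0.   ]
mouse [0.473 0.206 0.   ]
printer [0.83  0.092 0.   ]
tray [0.813 0.052 0.   ]
beaker [0.626 0.036 0.   ]
orange [0.628 0.12  0.   ]
ring [ 0.405 -0.048  0.   ]
hplc [ 0.568 -0.414  0.   ]
[ 0.60558055 -0.11577029  0.19808114] [[ 0.2 -1.4]
 [-2.1  0.1]
 [-1.2 -2.1]
 [ 0.9  1.9]
 [ 1.4 -0.7]
 [-0.2  1.1]
 [ 0.6 -1.5]
 [ 1.1 -1.4]
 [ 0.5 -0.2]
 [-1.   1.4]]
[[ 0.51537952 -0.13387482  0.037     ]] [[ 0.66444227 -0.15495317  0.102     ]]
```

View pics/side0.png

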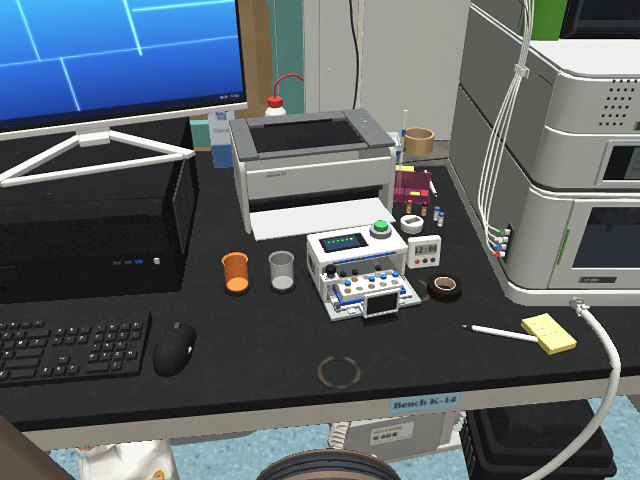

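>>> jog_arm(
  commands=[
    {"roll": -0.135},
    {"roll": -0.135},
    {"roll": -0.135},
    {"roll": -0.135},
    {"x": 0.7, "y": 4.5},
    {"x": 0.7, "y": 4.5},
    {"x": 0.7, "y": 4.5},
    {"x": 0.7, "y": 4.5},
    {"x": 0.7, "y": 4.5},
    {"x": 0.7, "y": 4.5},
    {"x": 0.7, "y": 4.5},
    {"x": 0.7, "y": 4.5},
  ],
  gripper=0,
)

```text
validation failed for argument at $.co...
```

>>> jog_arm(
  commands=[
    {"x": 0, "y": 0, "z": 0, "roll": -0.135},
    {"x": 0, "y": 0, "z": 0, "roll": -0.135},
    {"x": 0, "y": 0, "z": 0, "roll": -0.135},
    {"x": 0, "y": 0, "z": 0, "roll": -0.135},
    {"x": 0.7, "y": 4.5, "z": 0, "roll": 0},
    {"x": 0.7, "y": 4.5, "z": 0, "roll": 0},
    {"x": 0.7, "y": 4.5, "z": 0, "roll": 0},
    {"x": 0.7, "y": 4.5, "z": 0, "roll": 0},
    {"x": 0.7, "y": 4.5, "z": 0, "roll": 0},
    {"x": 0.7, "y": 4.5, "z": 0, "roll": 0},
    {"x": 0.7, "y": 4.5, "z": 0, "roll": 0},
    {"x": 0.7, "y": 4.5, "z": 0, "roll": 0},
  ],
  gripper=0,
)

```text
clock: 2.3
tool_pos: [0.3517, 0.293, 0.2269]
orientation: [-180.0, -0.0, 11.5]
force: [1.5, 0.5, 0.1]
opening: 0.0012
```

>>> jog_arm(
  commands=[
    {"x": 0.3, "y": 4.2, "z": 0, "roll": 0},
    {"x": 0.3, "y": 4.2, "z": 0, "roll": 0},
    {"x": 0.3, "y": 4.2, "z": 0, "roll": 0},
    {"x": 0.3, "y": 4.2, "z": 0, "roll": 0},
    {"x": 0.3, "y": 4.2, "z": 0, "roll": 0},
    {"x": 0.3, "y": 4.2, "z": 0, "roll": 0},
    {"x": -1.2, "y": 4.5, "z": 0, "roll": 0},
    {"x": -1.2, "y": 4.5, "z": 0, "roll": 0},
    {"x": -1.2, "y": 4.5, "z": 0, "roll": 0},
    {"x": -1.2, "y": 4.5, "z": 0, "roll": 0},
    {"x": 0, "y": 0, "z": 0, "roll": 0},
  ],
)

```text
clock: 3.4
tool_pos: [0.4068, -0.139, 0.2266]
orientation: [180.0, 0.0, 11.1]
force: [0.2, 0.7, -0.0]
opening: 0.0002
```

```bash
python3 - <<'E'
from h import *
o=ctrl.get_obs(); print(o['clock'],o['tool_pos'],o['orientation'],o['force'])
s=snap('wrist','w1'); print(s['mtx'],s['hand_eye'],s.keys())
E
```

```text
3.4 [ 0.40681339 -0.13903404  0.22660523] [1.79971168e+02 2.47106119e-02 1.11119389e+01] [ 0.18229706  0.71842728 -0.01920579]
[[332.85895004   0.         319.43466509]
 [  0.         332.85895004 241.46619957]
 [  0.           0.           1.        ]] [[-2.72454017e-04  9.55192547e-01  2.95985006e-01  8.03636202e-02]
 [ 9.99999936e-01  1.91247530e-04  3.03311932e-04  1.08646875e-03]
 [ 2.33114896e-04  2.95985069e-01 -9.55192538e-01 -1.57827831e-01]
 [ 0.00000000e+00  0.00000000e+00  0.00000000e+00  1.00000000e+00]] dict_keys(['image', 'mtx', 'hand_eye'])
```

View pics/w1.png

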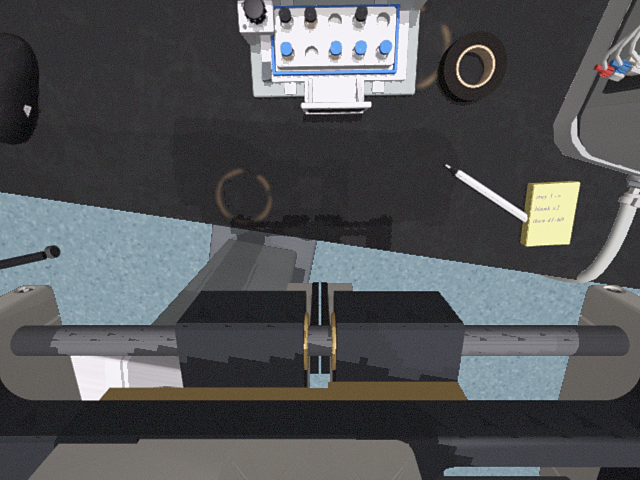

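```bash
cat >> h.py <<'E'
def wproj(o,s,P):
    Rt=R.from_euler('xyz',o['orientation'],degrees=True)
    t=Rt.inv().apply(np.atleast_2d(P)-o['tool_pos'])
    H=np.array(s['hand_eye']); c=(t-H[:3,3])@H[:3,:3]
    c=c*[1,-1,-1]; u=c@np.array(s['mtx']).T; return u[:,:2]/u[:,2:]
E
python3 - <<'E'
from fit import *
o=dict(orientation=[179.97,.025,11.112],tool_pos=np.array([.40681,-.13903,.2266]))
s=dict(mtx=[[332.859,0,319.435],[0,332.859,241.466],[0,0,1]],hand_eye=[[-2.72454017e-04,9.55192547e-01,2.95985006e-01,8.03636202e-02],[9.99999936e-01,1.91247530e-04,3.03311932e-04,1.08646875e-03],[2.33114896e-04,2.95985069e-01,-9.55192538e-01,-1.57827831e-01],[0,0,0,1]])
v=[.6056,-.1158,.1981]
P=[(-.092,.032,.06),(-.092,-.032,.06),(-.092,.032,.013),(-.092,-.032,.013),(-.075,.084,.01),(-.075,-.084,.01)]
u=wproj(o,s,w(P,v)); print(u.round(1))
im=cv2.imread('pics/w1.png'); x0,y0=230,0
c=cv2.resize(im[0:130,230:430],None,fx=4,fy=4,interpolation=cv2.INTER_CUBIC)
for a in u: cv2.circle(c,tuple(int(q) for q in (a-[230,0]+.5)*4),4,(0,0,255),1)
cv2.imwrite('pics/w1c.png',c)
E
```

```text
[[300.5 107. ]
 [371.1 106.7]
 [302.9 111.1]
 [364.4 110.8]
 [252.5  93.9]
 [414.8  93.1]]
```

View pics/w1c.png

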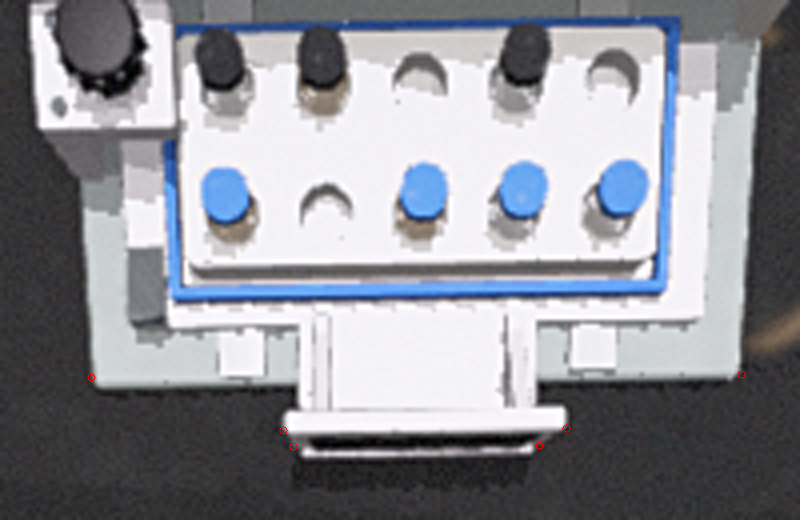

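>>> jog_arm(
  commands=[
    {"x": 0, "y": 1.7, "z": 0, "roll": -0.014},
    {"x": 0, "y": 0, "z": 4.8, "roll": 0},
    {"x": 0, "y": 0, "z": 4.8, "roll": 0},
    {"x": 0, "y": 0, "z": 4.8, "roll": 0},
    {"x": 0, "y": 0, "z": 4.7, "roll": 0},
    {"x": 4, "y": 0, "z": 0, "roll": 0},
    {"x": 4, "y": 0, "z": 0, "roll": 0},
    {"x": 0, "y": 0, "z": 0, "roll": 0},
  ],
)

```text
clock: 4.25
tool_pos: [0.4951, -0.1323, 0.0355]
orientation: [179.9, -0.1, 12.5]
force: [-0.8, -0.8, -0.3]
opening: 0.0002
```

```bash
python3 - <<'E'
from h import *
o=ctrl.get_obs(); print(o['clock'],o['tool_pos'],o['orientation'],o['force'])
a=snap('wrist','w2')['image'];b=snap('side','s2')['image']
c=np.vstack([cv2.resize(a,(400,300))[:,:,::-1], cv2.resize(b[200:350,260:460],(400,300),interpolation=cv2.INTER_CUBIC)[:,:,::-1]])
cv2.imwrite('pics/c2.png',c)
E
```

```text
4.25 [ 0.49508407 -0.13231586  0.03546405] [ 1.79920442e+02 -1.42734253e-01  1.24912674e+01] [-0.83788389 -0.82043054 -0.30430096]
```

View pics/c2.png

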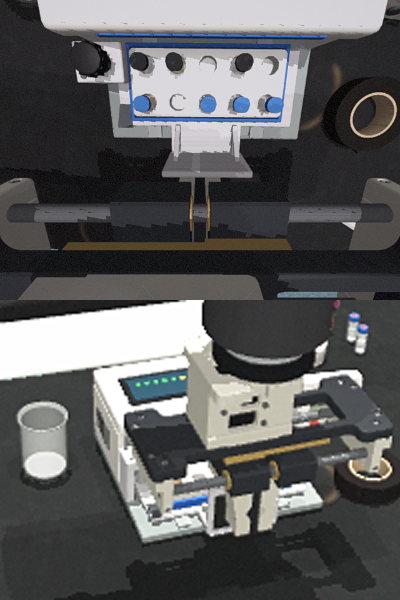

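>>> jog_arm(
  commands=[
    {"x": 0.5, "y": 0.2, "z": 0, "roll": 0.01},
    {"x": 0.5, "y": 0, "z": 0, "roll": 0},
    {"x": 0.5, "y": 0, "z": 0, "roll": 0},
    {"x": 0.5, "y": 0, "z": 0, "roll": 0},
    {"x": 0, "y": 0, "z": 0, "roll": 0},
  ],
)

```text
clock: 4.85
tool_pos: [0.5087, -0.1322, 0.0355]
orientation: [-180.0, 0.1, 11.7]
force: [-3.8, -0.4, 3.5]
opening: 0.0
```

```bash
python3 - <<'E'
from h import *
o=ctrl.get_obs(); print(o['clock'],o['tool_pos'],o['orientation'],o['force'])
a=snap('wrist','w3')
E
```

```text
4.85 [ 0.50866957 -0.13223545  0.03552333] [-1.79982602e+02  1.03580987e-01  1.16807743e+01] [-3.76263748 -0.41197572  3.47558254]
```

View pics/w3.png

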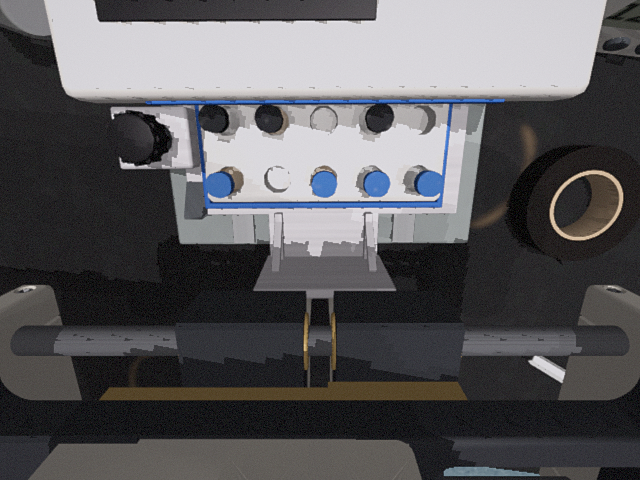

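>>> jog_arm(
  commands=[
    {"x": 0.6, "y": 0, "z": 0, "roll": 0},
    {"x": 0.6, "y": 0, "z": 0, "roll": 0},
    {"x": 0.6, "y": 0, "z": 0, "roll": 0},
    {"x": 0.6, "y": 0, "z": 0, "roll": 0},
    {"x": 0.6, "y": 0, "z": 0, "roll": 0},
    {"x": 0.6, "y": 0, "z": 0, "roll": 0},
    {"x": 0.6, "y": 0, "z": 0, "roll": 0},
    {"x": 0.6, "y": 0, "z": 0, "roll": 0},
    {"x": 0.6, "y": 0, "z": 0, "roll": 0},
    {"x": 0.6, "y": 0, "z": 0, "roll": 0},
    {"x": 0, "y": 0, "z": 0, "roll": 0},
  ],
)

```text
clock: 6.0
tool_pos: [0.5655, -0.1203, 0.0351]
orientation: [-180.0, 0.3, 11.7]
force: [-11.0, 0.3, 7.2]
opening: 0.0003
```

```bash
python3 - <<'E'
from h import *
o=ctrl.get_obs(); print(o['clock'],o['tool_pos'],o['orientation'],o['force'])
a=snap('wrist','w4')
E
```

```text
6.0 [ 0.56553601 -0.12032323  0.03510301] [-179.9540885     0.29477354   11.66204247] [-10.96910896   0.29991311   7.15372544]
```

View pics/w4.png

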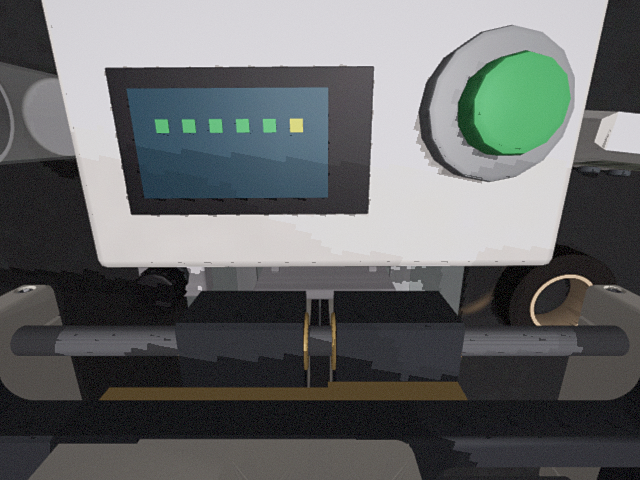

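>>> jog_arm(
  commands=[
    {"x": 0.5, "y": 0, "z": 0, "roll": 0},
    {"x": 0, "y": 0, "z": 0, "roll": 0},
    {"x": -0.5, "y": 0, "z": 0, "roll": 0},
    {"x": -0.6, "y": 0, "z": 0, "roll": 0},
    {"x": -0.6, "y": 0, "z": 0, "roll": 0},
    {"x": -0.6, "y": 0, "z": 0, "roll": 0},
    {"x": 0, "y": 0, "z": 0, "roll": 0},
  ],
)

```text
clock: 6.75
tool_pos: [0.5508, -0.1237, 0.0359]
orientation: [180.0, -0.1, 11.7]
force: [-0.5, -0.2, 0.5]
opening: 0.0005
```

```bash
python3 - <<'E'
from h import *
o=ctrl.get_obs(); print(o['clock'],o['tool_pos'],o['orientation'],o['force'])
a=snap('wrist','w5')
E
```

```text
6.75 [ 0.5507738  -0.12373651  0.03587235] [ 1.79992000e+02 -8.59779908e-02  1.16840573e+01] [-0.46166496 -0.22266397  0.53720379]
```

View pics/w5.png

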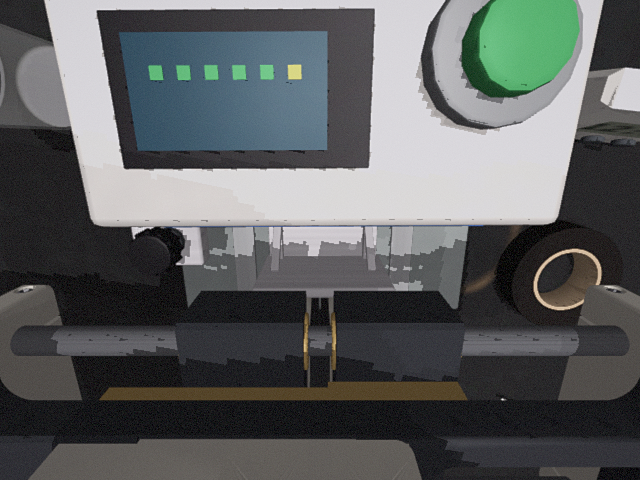

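>>> jog_arm(
  commands=[
    {"x": -4, "y": 0, "z": 0, "roll": 0},
    {"x": 0, "y": 0, "z": -4.5, "roll": 0},
    {"x": 0, "y": 0, "z": -4.5, "roll": 0},
    {"x": 0, "y": 0, "z": -4.5, "roll": 0},
    {"x": 0, "y": 0, "z": -4, "roll": 0},
    {"x": 4, "y": 1.5, "z": 0, "roll": 0},
    {"x": 0, "y": 0, "z": 0, "roll": 0},
    {"x": 0, "y": 0, "z": 0, "roll": 0},
  ],
)

```text
clock: 7.6
tool_pos: [0.5548, -0.1382, 0.2103]
orientation: [-180.0, -0.0, 11.7]
force: [-0.6, -0.9, -0.5]
opening: 0.0001
```

```bash
python3 - <<'E'
from h import *
o=ctrl.get_obs(); print(o['clock'],o['tool_pos'],o['orientation'],o['force'])
s=snap('wrist','w6')
im=s['image'].astype(int); m=((im[:,:,1]>im[:,:,0]+50)&(im[:,:,1]>im[:,:,2]+40)).astype(np.uint8)
n,l,st,ce=cv2.connectedComponentsWithStats(m); k=1+np.argmax(st[1:,4]); print(st[k],ce[k])
for q in ['start_key_top','tray_push']: print(q,[(np.array(d['position'])*[640,480],d['confidence']) for d in ctrl.search_frame('wrist',q)][:2])
from scipy.optimize import least_squares
# key top centre from contour of top face est. by centroid
r=least_squares(lambda p:wproj(o,s,[p[0],p[1],.102])[0]-ce[k],[.66,-.15]);print('key',r.x)
print(wproj(o,s,[.6638,-.1545,.102]))
E
```

```text
7.6 [ 0.55479564 -0.1382483   0.2103393 ] [-1.79999374e+02 -3.53249238e-02  1.16832630e+01] [-0.5767747  -0.87700909 -0.50403211]
[351  89  34  35 903] [367.67331118 106.4662237 ]
start_key_top [(array([366.784, 106.08 ]), 0.59)]
tray_push [(array([310.08 , 196.512]), 0.6)]
key [ 0.66318039 -0.15352833]
[[369.14545557 105.87282698]]
```

View pics/w6.png

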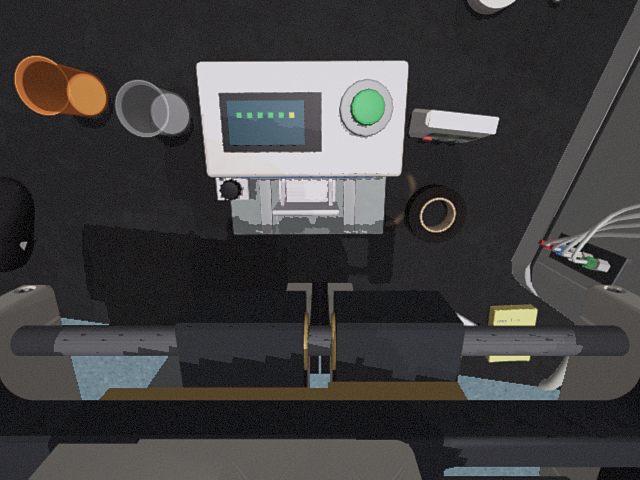

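>>> jog_arm(
  commands=[
    {"x": 3.4, "y": 1.2, "z": 0, "roll": 0},
    {"x": 3.4, "y": 1.2, "z": 0, "roll": 0},
    {"x": 3.5, "y": 1.3, "z": 0, "roll": 0},
    {"x": 0, "y": 0, "z": 4, "roll": 0},
    {"x": 0, "y": 0, "z": 4, "roll": 0},
    {"x": 0, "y": 0, "z": 1.8, "roll": 0},
    {"x": 0, "y": 0, "z": 0, "roll": 0},
    {"x": 0, "y": 0, "z": 0, "roll": 0},
  ],
)

```text
clock: 8.55
tool_pos: [0.6623, -0.1537, 0.1132]
orientation: [180.0, -0.0, 11.7]
force: [0.3, 1.1, 1.1]
opening: 0.0001
```

```bash
python3 - <<'E'
from h import *
o=ctrl.get_obs(); print(o['clock'],o['tool_pos'],o['orientation'],o['force'])
b=snap('side','s7')['image'];c=snap('scene','sc7')['image']
z=lambda a:cv2.resize(a,(480,300),interpolation=cv2.INTER_CUBIC)[:,:,::-1]
cv2.imwrite('pics/c7.png',np.vstack([z(b[180:330,260:500]),z(c[170:320,260:500])]))
E
```

```text
8.55 [ 0.66229311 -0.15374492  0.11321348] [ 1.79964468e+02 -4.39176600e-03  1.17316516e+01] [0.27763326 1.087381   1.068368  ]
```

View pics/c7.png

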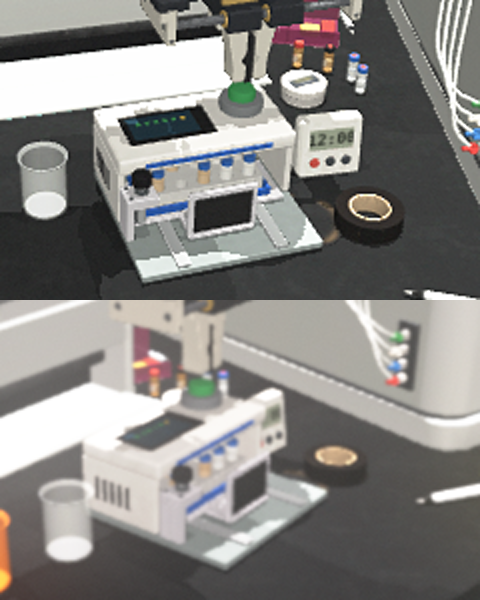

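Tray is latched in and the tips are centred over the green key. Pressing slowly.

>>> jog_arm(
  commands=[
    {"x": 0, "y": 0, "z": 0.4, "roll": 0},
    {"x": 0, "y": 0, "z": 0.4, "roll": 0},
    {"x": 0, "y": 0, "z": 0.3, "roll": 0},
    {"x": 0, "y": 0, "z": 0.3, "roll": 0},
    {"x": 0, "y": 0, "z": 0.2, "roll": 0},
    {"x": 0, "y": 0, "z": 0, "roll": 0},
  ],
)

```text
clock: 9.25
tool_pos: [0.6621, -0.1537, 0.0967]
orientation: [180.0, -0.0, 11.7]
force: [-1.6, 1.3, 5.1]
opening: 0.0007
```

>>> jog_arm(
  commands=[
    {"x": 0, "y": 0, "z": 0.1, "roll": 0},
    {"x": 0, "y": 0, "z": 0, "roll": 0},
  ],
)

```text
clock: 9.45
tool_pos: [0.6622, -0.1536, 0.0963]
orientation: [180.0, -0.0, 11.7]
force: [-2.3, 1.2, 6.5]
opening: 0.0003
```

>>> jog_arm(
  commands=[
    {"x": 0, "y": 0, "z": 0.1, "roll": 0},
    {"x": 0, "y": 0, "z": 0, "roll": 0},
    {"x": 0, "y": 0, "z": -1, "roll": 0},
    {"x": 0, "y": 0, "z": -3, "roll": 0},
    {"x": 0, "y": 0, "z": -4, "roll": 0},
    {"x": 0, "y": 0, "z": -4, "roll": 0},
    {"x": -3.5, "y": 0, "z": 0, "roll": 0},
    {"x": -3.5, "y": 0, "z": 0, "roll": 0},
    {"x": -3.5, "y": 0, "z": 0, "roll": 0},
    {"x": 0, "y": 0, "z": 0, "roll": 0},
    {"x": 0, "y": 0, "z": 0, "roll": 0},
  ],
)

```text
clock: 10.55
tool_pos: [0.5588, -0.1752, 0.2153]
orientation: [180.0, -0.1, 11.7]
force: [0.3, 1.0, -0.3]
opening: 0.0004
```

```bash
python3 - <<'E'
from h import *
from fit import proj,w
o=ctrl.get_obs(); print(o['clock'],o['tool_pos'],o['orientation'],o['force'])
s=snap('wrist','w8');b=snap('side','s8')['image']
v=[.6045,-.1158,np.radians(11.8)]
P=[(-.042,.032,.06),(-.042,-.032,.06)]
print(wproj(o,s,w(P,v)),proj('side',w(P,v)),proj('side',w((.05,-.05,.102),v)))
z=lambda a:cv2.resize(a,(640,300),interpolation=cv2.INTER_CUBIC)[:,:,::-1]
cv2.imwrite('pics/c8.png',np.vstack([z(s['image'][40:265,100:580]),z(b[195:328,215:499])]))
E
```

```text
10.55 [ 0.5588056  -0.17523673  0.21529421] [ 1.79989774e+02 -6.16154010e-02  1.16681266e+01] [ 0.28878981  0.97012561 -0.25312341]
[[233.87587849 210.3425254 ]
 [300.73678278 210.17402321]] [[354.71871624 278.22479375]
 [389.42356838 271.96874676]] [[381.08819579 223.20133908]]
```

View pics/c8.png

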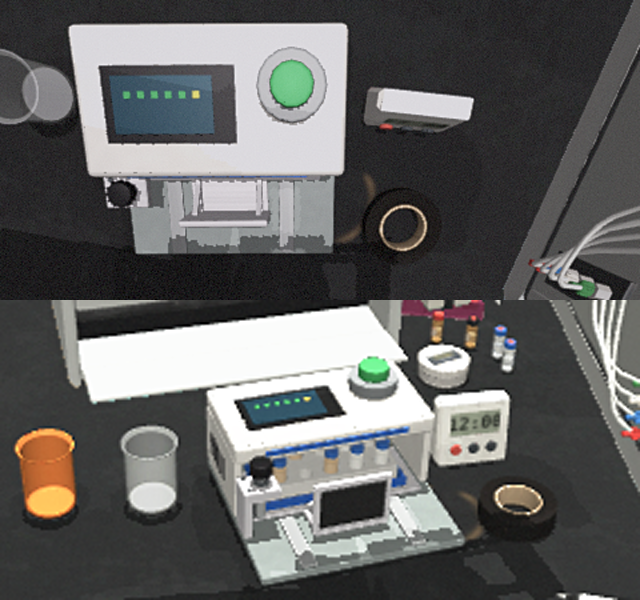

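```bash
python3 -c "
from plant import ctrl
print(ctrl.close_job())"
```

```text
the job is handed in; nothing more can be done
None
```

The tray is loaded and latched, the start key was pressed after that and came back up, and the job is handed in at about 10.6 s.

- **Tray:** I pushed the plate with closed fingertips to about 0.06 m of travel, past the 0.054 m catch point. The force peaked at about 11 N. After I let go, the last wrist picture shows the plate within about 2 pixels of where it should be at 0.050 m. The vial block is still in its seat.
- **Start key:** I pressed it straight down to a tip height of 96.3 mm, about 5.7 mm of travel. The force was about 6.5 N, which is above its full-down spring force. The last side picture shows the key up again.
- **Surroundings:** The beaker, timer and roll of tape look undisturbed, and the robot is clear of everything.
- **Checks that disagreed:** An upward force of about 7 N showed on the tool while pushing, probably friction at the pad, and it went away on release. The hood's roof corners were about 6 pixels off in my first fit of the reader's pose, so I left them out. The wrist camera agreed with the remaining fit to about 2 mm.

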